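# Inspect a printed gear in its carton through a loupe held at the marked height

### The job

Fold both flaps of the small carton outward until they lean back past upright, then pick up the loupe by its handle and hold it level with its lens centred over the gear in the carton, its lens at the same height as the pointer on the stand behind the carton. Finish while still holding the loupe there, still and touching nothing but your gripper; leave the gear, the stand and the other things where they are.

Things in the scene. Friction and masses are not known exactly. Their poses are not given: they have to be found in the camera images.
- carton_rim (a point): Fixed small brown cardboard carton, 116 (x) x 124 (y) x 45 high, walls and floor 4 mm, standing on the work surface; this point is the centre of its open top, at the height of its rim. Its x axis points to the stand, its y axis to the left flap.
- flap_left (a joint): Angle of the carton's left (+y of the carton) top flap, rad: 0 lying closed, 1.57 upright, grows as it swings outward, stop at 2.6. The flap is a 112 x 60 x 3 mm cardboard panel hinged along the carton's +y rim; it starts leaning inward at 0.95 to 1.2 rad, 50 mm or more between the two flaps' free edges. The crease holds it where it is left; under 1 N at the edge moves it.
- flap_right (a joint): Angle of the right (-y of the carton) top flap, rad; the mirror image of flap_left.
- flap_left_hinge (a point): Middle of the left flap's hinge line, on the carton's +y rim, 60 mm from the carton's centre line. A closed gripper let down in the gap between the flaps, tips a little above the rim, can push a flap outward, rising a little as it goes.
- flap_right_hinge (a point): Middle of the right flap's hinge line, on the carton's -y rim, 60 mm from the carton's centre line.
- flap_left_edge (a point): Middle of the left flap's free edge, 60 mm from its hinge.
- flap_right_edge (a point): Middle of the right flap's free edge, 60 mm from its hinge.
- gear_center (a point): Centre of the bronze-coloured printed gear, 34 mm across and 10 mm thick, lying loose on the carton's floor (its top 14 mm above the work surface).
- pointer_tip (a point): Tip of the small flat pointer on the collar of the thin upright stand (140 mm tall, base 46 mm across) behind the carton; z is up. The pointer's height, 95 to 125 mm above the work surface, is the height at which the middle of the lens must be held; the pointer stays clamped.
- lens_center (a point): Centre of the loupe's lens: round aluminium frame 64 mm across and 16 mm high with a clear lens; this point lies half-way up the frame, 8 mm above the loupe's underside. z is the lens axis (up as it lies on the surface), x points from the handle to the lens. The loupe is 154 mm long in all, weighs about 80 g and lies flat on the surface.
- loupe_handle (a point): Place to grip the loupe: on its straight grey handle near the centre of mass, 60 mm behind the lens centre (loupe -x), half-way up. The handle has a rectangular section 16 mm wide (loupe y) and 20 mm high and runs from 40 to 122 mm behind the lens centre.
- tape_roll: Bystander: roll of tape, 85 mm across, 19 mm high; origin at the centre of its underside.
- hex_driver: Bystander: small hex driver, 148 mm long, lying on the surface; origin at the middle of its underside.
- vial: Bystander: amber vial, 17 mm across, 44 mm tall, upright; origin at its underside.
Mind the look-alikes: they are no part of the job. Leave any green look-alike of the part that bears pointer_tip alone.

How it is judged:
On the way, in this order (a step that is already met when the one before it is completed fails the run):
1. both flaps folded outward past upright (value of joint each of flap_left, flap_right above 1.7 rad), for 0.2 s.
2. the loupe is gripped and lifted off the surface, the flaps still open (all of step 1 and contact force between the fingers and loupe above 1 N and height (world z) of lens_center above 0.04 m), for 0.2 s.
At the end, for the whole second after the job is handed in: Both flaps lean past upright (over 1.7 rad); the loupe, gripped by the fingers and at rest, touches neither carton nor stand, is level within 0.12 rad, with its lens centre within 12 mm sideways of the gear's centre and within 8 mm of the pointer's height (all of step 1 and contact force between the fingers and loupe above 1 N and horizontal distance between lens_center and gear_center below 0.012 m and z of lens_center in the frame of pointer_tip between -0.008 and 0.008 m and angle between lens_center's own z axis and vertical below 0.12 rad and contact force between loupe and carton below 0.2 N and contact force between loupe and stand below 0.2 N and linear speed of loupe below 0.02 m/s); the arm keeps its last pose, push and grip.
It fails at once if the gear is shifted by more than 15 mm (distance of gear_center from where it was at the start of the episode above 0.015 m).
It fails at once if the pointer is shifted by more than 5 mm (distance of pointer_tip from where it was at the start of the episode above 0.005 m).
It fails at once if the tape roll is shifted by more than 20 mm (distance of tape_roll from where it was at the start of the episode above 0.02 m).
It fails at once if the hex driver is shifted by more than 20 mm (distance of hex_driver from where it was at the start of the episode above 0.02 m).
It fails at once if the vial is shifted by more than 20 mm (distance of vial from where it was at the start of the episode above 0.02 m).
It also fails if it takes over 64 s, if anything falls off the work surface, if the arm or the gripper's body presses on something with over 40 N, if the wrist force passes 120 N, or if a joint passes its speed limit or range.

### The arm

A 6-joint arm with a two-finger parallel gripper is mounted at the origin on a cart in front of the work surface, level with it; the furniture and walls round the work are solid. World frame = base frame: x ahead of the robot, y to its left, z up, the work surface at z = 0. Lengths are in m, angles in rad, forces in N, time in s.
With the tool pointing down it reaches from about 0.4 to 0.925 m from the base axis. Payload 12.5 kg.
Tool frame: the origin (TCP) lies between the finger pads; the fingertips stand 8 mm ahead of it and the grasp point (between the pads) lies 11 mm behind it (tcp_to_tips is the distance from the TCP to the fingertips, in m); z points along the fingers, y is the direction in which the jaws open and shut (so a half turn about z gives the same grasp; the last joint's range is limited). The gripper opens to 95 mm and grips with 3 to 60 N. Pads are 20 mm wide; open, the fingers measure 119 mm over their backs; the gripper's body (75 mm by 180 mm) begins 59 mm behind the grasp point.
Start: joints at [-1.285, 0.491, 1.559, -0, 1.092, -0.106], TCP at [0.239, -0.578, 0.223] pointing down, gripper open.
Joint ranges: [-3.1, 3.1], [-0.84, 2.19], [0.05, 2.79], [-1.13, 4.28], [0.06, 2.93], [-2.69, 2.69]. Speed limits (rad/s): [2.22, 2.22, 2.79, 3.14, 3.14, 3.14].

### API

Orientations are given as a rotation vector (axis times angle).
In Python, from workcell import * gives the robot as it stands.
- The arm moves only by the tool drive_tool, never from a script. Its argument "commands" is a list of rows, each an object with "hand": the opening in per cent of the stroke, from 0 (shut) to 100 (fully open); "dp": the shift along the tool's x, y, z in m, a list of three; "rot": the turn, a rotation vector about the tool's x, y, z in rad, a list of three. In form: [{"hand": hand, "dp": [x, y, z], "rot": [ax, ay, az]}, ...]. A call has 1 to 5 rows; each row is the pose to reach, as a shift and turn from the pose commanded when the call began, along the tool's axes at that moment; what a row does not reach only later rows make up. A row lasts 1/12 s, in which the tool goes at most 41.7 mm and 7.16 degrees, less where a joint would pass 70% of its speed; a pose out of reach is approached as far as the arm can. A call with a gripper value outside its range is refused whole. The fingers move at their own pace and stop on an object; "grip_force" is the grip in N (left out, the last holds). Time passes only in rows, so rows that repeat a pose let the fingers close. It gives the time, the measured TCP pose, the force and the opening at its end, in the units of the state.
- sense(): the state, without advancing time (a new reading comes with each control period).
- get_image(name): name is "scene" or "top"; returns a dict with "img" (480x640x3 uint8, red, green, blue), "fov_y" (degrees; the focal length in pixels is half the picture's height over the tangent of half this angle, whatever the lens; pixels are square), "cx", "cy" (the principal point, pixels), "R" (3x3) and "t" (3): a world point X has camera coordinates R X + t. Camera axes: x right, y down, z forward; pixel columns grow to the right and rows downward; lengths in m; the calibration is good to about 2 mm. A picture is of the moment at which its call begins. There is no depth.
- sign_off(): hands the job in, once; it reports no verdict.
The state is a dict: "time": time; "qpos": joint angles; "joint_velocities": joint speeds; "tau": joint torques, N m; "position": TCP position; "tool_rot": TCP orientation; "ft_force": force on the tool from outside, world axes, zero at the start; "torque": the same for the moment, N m; "opening": finger opening in m.
Only numpy, scipy, OpenCV 4.12 (cv2) and the standard library are available. Lean on these libraries where they do the work, as an engineer would, in place of code of your own. Each camera call takes 0.05 s, during which the arm holds its last target.

## Working session

There is one attempt and no reset: what is moved stays moved. The work goes in short steps, Python scripts to look and compute and a tool call to move; the robot and the scene stay as the last step left them, time stands still between calls to the robot, and variables do not carry over. Pictures are saved under pics/ and viewed, and the job is handed in when it is done.

Besides the shell and the picture viewer there is one more tool, called after "Emit:" by a JSON object that holds its "op" and its "data". drive_tool: Moves the arm, as the interface text tells. Its arguments: {"type":"object","properties":{"commands":{"type":"array","items":{"type":"object","properties":{"hand":{"type":"number"},"dp":{"type":"array","items":{"type":"number"}},"rot":{"type":"array","items":{"type":"number"}}}}},"grip_force":{"type":"number"}},"required":["commands"]}

```bash
ls; mkdir -p pics; python3 - <<'E'
from workcell import *
import cv2,json,numpy as np
print(sense())
for n in("scene","top"):
    d=get_image(n); cv2.imwrite(f"pics/{n}0.png",d["img"][:,:,::-1])
    print(n,{k:(np.array(v).tolist()) for k,v in d.items() if k!="img"})
E
```

```text
pics
{'time': 0.0, 'qpos': array([-1.28458060e+00,  4.91576842e-01,  1.55945364e+00, -1.72213947e-05,
        1.09170139e+00, -1.05604523e-01]), 'joint_velocities': array([ 1.23886512e-04,  9.74709727e-04,  2.64264881e-03,  2.00594741e-05,
        7.90733950e-04, -2.01750630e-03]), 'tau': array([ 3.59535778e-03, -6.12636924e+01, -2.58173239e+01,  6.93198829e-02,
        4.83769155e-02, -1.42787821e-04]), 'position': array([ 0.23861679, -0.57739945,  0.22204957]), 'tool_rot': array([-3.08038290e+00, -6.11331969e-01,  1.85213877e-04]), 'ft_force': array([-0.49215955, -0.02835422,  0.23047942]), 'torque': array([-0.01262145,  0.00965147,  0.02524048]), 'opening': 0.09472785174892187}
scene {'fov_y': 56.09382049359716, 'cx': 315.16371741029707, 'cy': 242.03642945745398, 'R': [[-0.7996301306609518, -0.6003755149320226, -0.011869928780651106], [-0.4326371528623446, 0.5897051777955634, -0.6819625336074315], [0.41643336574092316, -0.5401824176620443, -0.7312907818005605]], 't': [0.49972753996315017, 0.3416220507874612, 0.7515610180988188]}
top {'fov_y': 50.80515745180503, 'cx': 315.74612597846135, 'cy': 242.99094696975726, 'R': [[-0.022034909639307383, -0.9996906863196567, 0.011532321662248034], [-0.9882358915379321, 0.020033359772989, -0.15161954746151474], [0.15134161831239978, -0.014737577207261049, -0.9883716499296427]], 't': [0.00915248045824328, 0.6016047490698012, 1.2320987571465642]}
```

View pics/scene0.png

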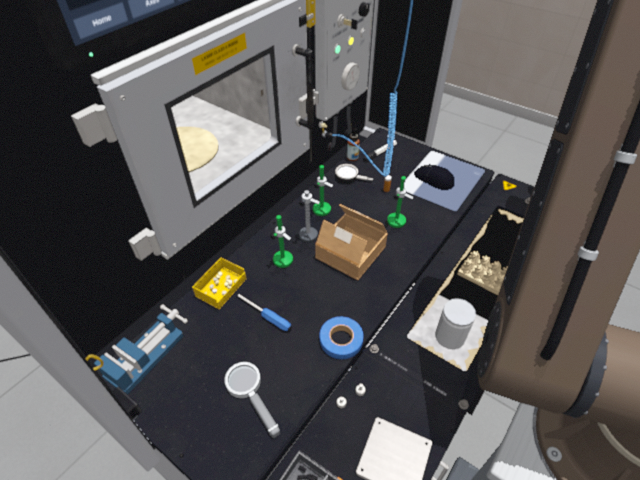

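View pics/top0.png

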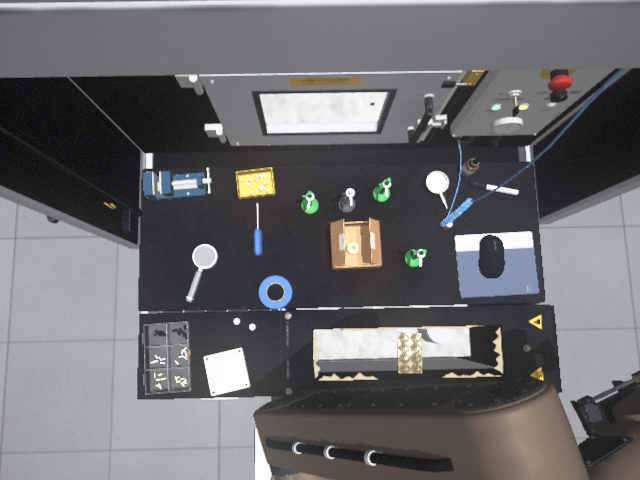

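Candidates. Loupe: large grey-handled one at top (204,258), or the smaller white one at (438,182). Stand: grey at (347,200), or the green ones at (310,203), (383,188) and (415,258). Gear: bronze, in the carton at (352,248). I choose the large loupe and the grey stand, and will check them in close crops.

```bash
python3 - <<'E'
import cv2,numpy as np
t=cv2.imread("pics/top0.png"); s=cv2.imread("pics/scene0.png")
a=cv2.resize(t[175:285,290:440],(800,587),interpolation=cv2.INTER_CUBIC)
cv2.imwrite("pics/c1.png",a)
cv2.imwrite("pics/c2.png",cv2.resize(s[180:290,265:415],(800,587),interpolation=cv2.INTER_CUBIC))
b=cv2.resize(t[235:315,170:250],(400,400),interpolation=cv2.INTER_CUBIC)
c=cv2.resize(s[355:445,210:300],(400,400),interpolation=cv2.INTER_CUBIC)
cv2.imwrite("pics/c3.png",np.hstack([b,c]))
E
```

```text
(no output)
```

View pics/c1.png

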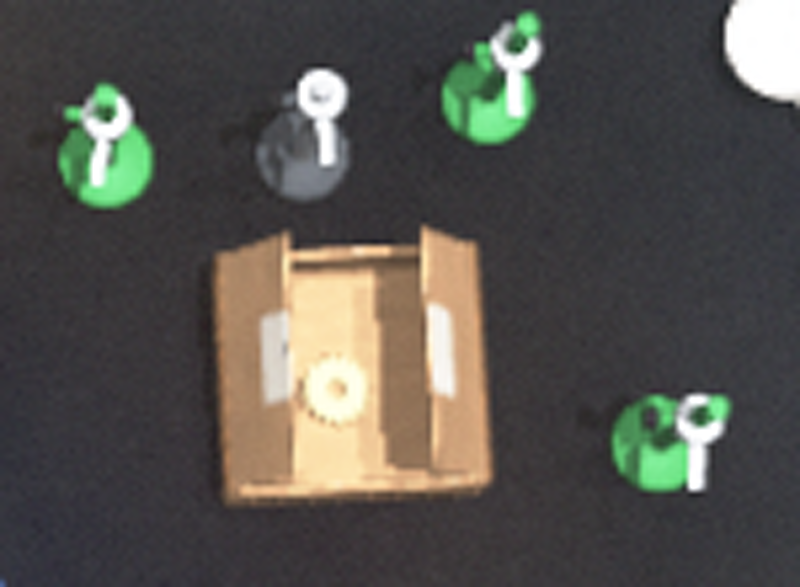

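View pics/c2.png

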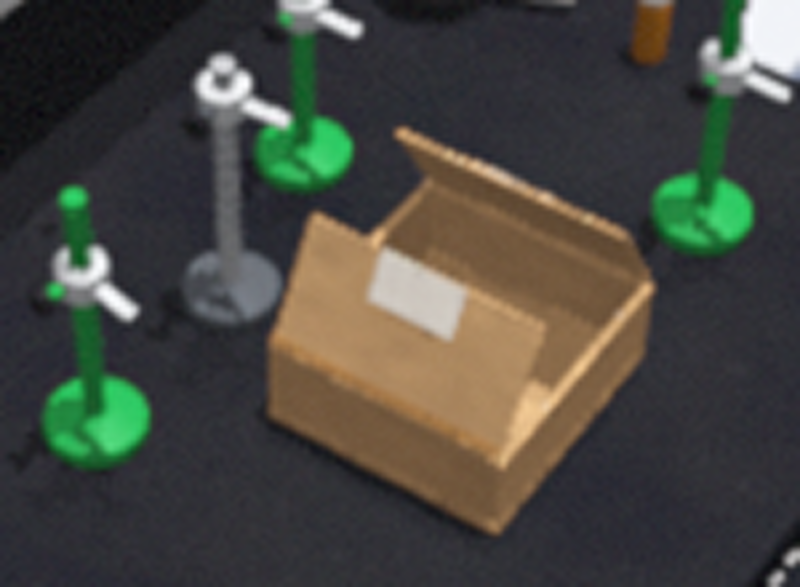

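View pics/c3.png

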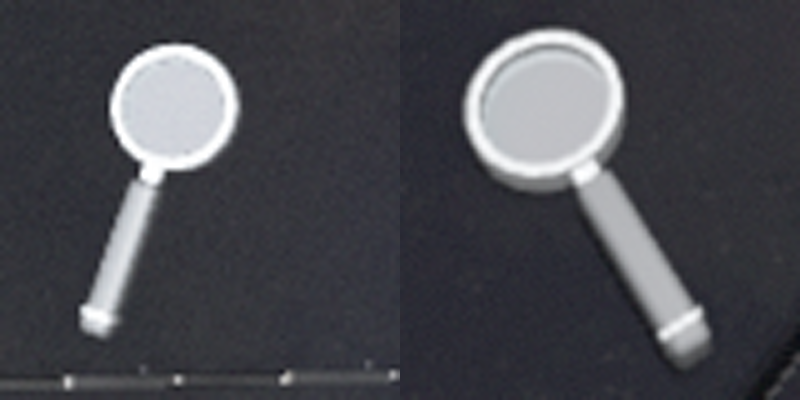

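```bash
cat > h.py <<'E'
import numpy as np,cv2
CAL={'scene':dict(f=240/np.tan(np.radians(56.09382049359716/2)),cx=315.16371741029707,cy=242.03642945745398,R=np.array([[-0.7996301306609518,-0.6003755149320226,-0.011869928780651106],[-0.4326371528623446,0.5897051777955634,-0.6819625336074315],[0.41643336574092316,-0.5401824176620443,-0.7312907818005605]]),t=np.array([0.49972753996315017,0.3416220507874612,0.7515610180988188])),
'top':dict(f=240/np.tan(np.radians(50.80515745180503/2)),cx=315.74612597846135,cy=242.99094696975726,R=np.array([[-0.022034909639307383,-0.9996906863196567,0.011532321662248034],[-0.9882358915379321,0.020033359772989,-0.15161954746151474],[0.15134161831239978,-0.014737577207261049,-0.9883716499296427]]),t=np.array([0.00915248045824328,0.6016047490698012,1.2320987571465642]))}
def ray(c,uv):
    k=CAL[c];d=k['R'].T@np.array([(uv[0]-k['cx'])/k['f'],(uv[1]-k['cy'])/k['f'],1]);return -k['R'].T@k['t'],d
def atz(c,uv,z):
    o,d=ray(c,uv);return o+d*(z-o[2])/d[2]
def tri(a,b):
    o1,d1=ray('top',a);o2,d2=ray('scene',b)
    s=np.linalg.lstsq(np.c_[d1,-d2],o2-o1,rcond=None)[0]
    p,q=o1+d1*s[0],o2+d2*s[1];return (p+q)/2,np.linalg.norm(p-q)
def proj(c,X):
    k=CAL[c];p=k['R']@np.asarray(X)+k['t'];return k['f']*p[:2]/p[2]+[k['cx'],k['cy']]
E
python3 - <<'E'
from h import *
np.set_printoptions(precision=4,suppress=True)
T=lambda x,y:(290+x/5.333-.4,175+y/5.333-.4); S=lambda x,y:(265+x/5.333-.4,180+y/5.333-.4)
for c in CAL: print(c,-CAL[c]['R'].T@CAL[c]['t'])
print('ptr',tri(T(330,163),S(288,120)))
print('ptr collar',tri(T(322,95),S(223,88)))
print('gear',atz('top',T(338,388),.014))
for n,p in dict(FL=(240,490),FR=(490,483),BL=(214,252),BR=(478,243)).items(): print(n,atz('top',T(*p),.045))
for n,p in dict(L=(270,340),F=(500,462),R=(655,290)).items(): print('s',n,atz('scene',S(*p),.045))
for n,p in dict(L=(270,410),F=(497,532),R=(645,350)).items(): print('s0',n,atz('scene',S(*p),.0))
print('fl edges',tri(T(290,235),S(318,215)),tri(T(290,480),S(543,323)),tri(T(423,228),S(400,130)),tri(T(432,470),S(628,238)))
t3=lambda x,y:(170+x/5-.4,235+y/5-.4); s3=lambda x,y:(210+(x-400)/4.444-.4,355+y/4.444-.4)
print('lens',atz('top',t3(175,108),.016),atz('scene',s3(545,102),.016))
print('end',atz('top',t3(97,325),.014),atz('scene',s3(686,348),.014))
print('hdl',atz('top',t3(125,248),.02),atz('scene',s3(640,250),.02))
print('tape',atz('top',(275.5,292),.01))
print('hex',atz('top',(257.5,205),.01),atz('top',(258,252),.01))
E
```

```text
scene [0.2344 0.5045 0.7885]
top [0.4083 0.0153 1.3089]
ptr (array([ 0.6811, -0.0904,  0.1201]), np.float64(0.0007520811558714644))
ptr collar (array([ 0.7121, -0.0873,  0.1237]), np.float64(0.0015379550208072187))
gear [ 0.5931 -0.1003  0.014 ]
FL [ 0.5411 -0.0497  0.045 ]
FR [ 0.542  -0.1678  0.045 ]
BL [ 0.6555 -0.0404  0.045 ]
BR [ 0.6574 -0.1669  0.045 ]
s L [ 0.6553 -0.0415  0.045 ]
s F [ 0.5404 -0.0427  0.045 ]
s R [ 0.5396 -0.1627  0.045 ]
s0 L [ 0.6558 -0.0413 -0.    ]
s0 F [ 0.5392 -0.0433  0.    ]
s0 R [ 0.5426 -0.1684  0.    ]
fl edges (array([ 0.6533, -0.0733,  0.0947]), np.float64(0.0004288882323447092)) (array([ 0.5401, -0.0687,  0.1042]), np.float64(0.002501896575406346)) (array([ 0.6548, -0.1344,  0.0964]), np.float64(2.377148791313392e-05)) (array([ 0.5424, -0.1343,  0.0976]), np.float64(0.0009871823676538655))
lens [0.5777 0.2825 0.016 ] [0.5781 0.285  0.016 ]
end [0.4676 0.3212 0.014 ] [0.4672 0.3257 0.014 ]
hdl [0.5059 0.3062 0.02  ] [0.5041 0.3092 0.02  ]
tape [0.4823 0.1017 0.01  ]
hex [0.7112 0.1467 0.01  ] [0.5866 0.1459 0.01  ]
```

```bash
cat >> h.py <<'E'
from scipy.spatial.transform import Rotation as Ro
def plan(p,psi):
    """dp and rot (tool axes) from the present pose to tool-down at p with tool x at yaw psi deg"""
    from workcell import sense
    s=sense();R0=Ro.from_rotvec(s['tool_rot']).as_matrix();a=np.radians(psi);c,n=np.cos(a),np.sin(a)
    R1=np.array([[c,n,0],[n,-c,0],[0,0,-1]])
    np.set_printoptions(precision=4,suppress=True)
    print('t',s['time'],'pos',s['position'],'yaw',np.degrees(np.arctan2(R0[1,0],R0[0,0])),'F',s['ft_force'],'open',s['opening'])
    print('dp',R0.T@(np.array(p)-s['position']),'rot',Ro.from_matrix(R0.T@R1).as_rotvec())
E
python3 - <<'E'
from h import *
T=lambda x,y:(290+x/5.333-.4,175+y/5.333-.4); S=lambda x,y:(265+x/5.333-.4,180+y/5.333-.4)
print('green right',tri(T(700,420),S(725,65)),tri(T(695,488),S(788,95)),atz('top',T(655,445),.005))
print('green R back',tri(T(515,47),S(303,10)),'L',tri(T(107,113),S(82,268)),atz('top',T(107,163),.005))
plan([.575,-.104,.20],90)
E
```

```text
green right (array([ 0.56482841, -0.25764658,  0.09260408]), np.float64(0.00218582364784565)) (array([ 0.53270492, -0.25349886,  0.09491351]), np.float64(0.0004821142727592068)) [ 0.56316354 -0.25504322  0.005     ]
green R back (array([ 0.74140245, -0.18176117,  0.08903083]), np.float64(0.0004642123202489815)) L (array([0.71164075, 0.00946033, 0.09627432]), np.float64(0.00038542434681180225)) [0.70925701 0.00964399 0.005     ]
t 0.1 pos [ 0.2386 -0.5775  0.2221] yaw 22.44801464514047 F [0.3476 0.5534 0.0176] open 0.09555206619499058
dp [ 0.4917 -0.3091  0.0225] rot [-0.0008 -0.0006 -1.179 ]
```

Emit:
{"op": "drive_tool", "data": {"commands": [{"hand": 0, "dp": [0.492, -0.309, 0.022], "rot": [0, 0, -1.179]}, {"hand": 0, "dp": [0.492, -0.309, 0.022], "rot": [0, 0, -1.179]}, {"hand": 0, "dp": [0.492, -0.309, 0.022], "rot": [0, 0, -1.179]}, {"hand": 0, "dp": [0.492, -0.309, 0.022], "rot": [0, 0, -1.179]}, {"hand": 0, "dp": [0.492, -0.309, 0.022], "rot": [0, 0, -1.179]}], "grip_force": 15}}

```text
time: 0.52
position: [0.3599, -0.4062, 0.2145]
tool_rot: [-2.74, -1.537, 0.0]
ft_force: [1.1, -0.5, 0.5]
opening: 0.0674
```

```bash
python3 -c "
from h import *
plan([.575,-.104,.20],90)"
```

```text
t 0.5167 pos [ 0.3599 -0.4062  0.2145] yaw 58.58165758584534 F [ 1.0881 -0.5394  0.5079] open 0.06743580885382644
dp [0.37   0.026  0.0145] rot [-0.0003 -0.0003 -0.5484]
```

Emit:
{"op": "drive_tool", "data": {"commands": [{"hand": 0, "dp": [0.37, 0.026, 0.014], "rot": [0, 0, -0.548]}, {"hand": 0, "dp": [0.37, 0.026, 0.014], "rot": [0, 0, -0.548]}, {"hand": 0, "dp": [0.37, 0.026, 0.014], "rot": [0, 0, -0.548]}, {"hand": 0, "dp": [0.37, 0.026, 0.014], "rot": [0, 0, -0.548]}, {"hand": 0, "dp": [0.37, 0.026, 0.014], "rot": [0, 0, -0.548]}]}}

```text
time: 0.93
position: [0.4818, -0.2372, 0.2067]
tool_rot: [-2.22, -2.223, 0.0]
ft_force: [0.3, -1.2, 0.2]
opening: 0.0339
```

```bash
python3 -c "
from h import *
plan([.575,-.104,.20],90)"
```

```text
t 0.9333 pos [ 0.4818 -0.2372  0.2067] yaw 90.0659500613338 F [ 0.2667 -1.1679  0.192 ] open 0.03392215539234216
dp [0.133  0.0934 0.0067] rot [-0.0002 -0.      0.0012]
```

Emit:
{"op": "drive_tool", "data": {"commands": [{"hand": 0, "dp": [0.133, 0.093, 0.006], "rot": [0, 0, 0]}, {"hand": 0, "dp": [0.133, 0.093, 0.006], "rot": [0, 0, 0]}, {"hand": 0, "dp": [0.133, 0.093, 0.006], "rot": [0, 0, 0]}, {"hand": 0, "dp": [0.133, 0.093, 0.006], "rot": [0, 0, 0]}, {"hand": 0, "dp": [0.133, 0.093, 0.006], "rot": [0, 0, 0]}]}}

```text
time: 1.35
position: [0.5773, -0.1018, 0.2002]
tool_rot: [-2.223, -2.219, -0.001]
ft_force: [0.1, 0.1, 0.4]
opening: 0.0026
```

Emit:
{"op": "drive_tool", "data": {"commands": [{"hand": 0, "dp": [0, 0, 0], "rot": [0, 0, 0]}, {"hand": 0, "dp": [0, 0, 0], "rot": [0, 0, 0]}, {"hand": 0, "dp": [0, 0, 0], "rot": [0, 0, 0]}]}}

```text
time: 1.6
position: [0.5742, -0.1075, 0.2008]
tool_rot: [-2.229, -2.213, 0.001]
ft_force: [-0.1, -0.5, -0.6]
opening: 0.0008
```

```bash
python3 - <<'E'
from h import *
plan([.575,-.104,.073],90)
from workcell import *
for n in("scene","top"):
    d=get_image(n)["img"][:,:,::-1]; d=d[120:300,230:470]
    cv2.imwrite(f"pics/{n}1.png",cv2.resize(d,(800,600),interpolation=cv2.INTER_CUBIC))
E
```

```text
t 1.6 pos [ 0.5742 -0.1075  0.2008] yaw 89.59658569935091 F [-0.0631 -0.5213 -0.6174] open 0.0007777822494242509
dp [0.0035 0.0008 0.1278] rot [-0.0004  0.0001 -0.007 ]
```

View pics/scene1.png

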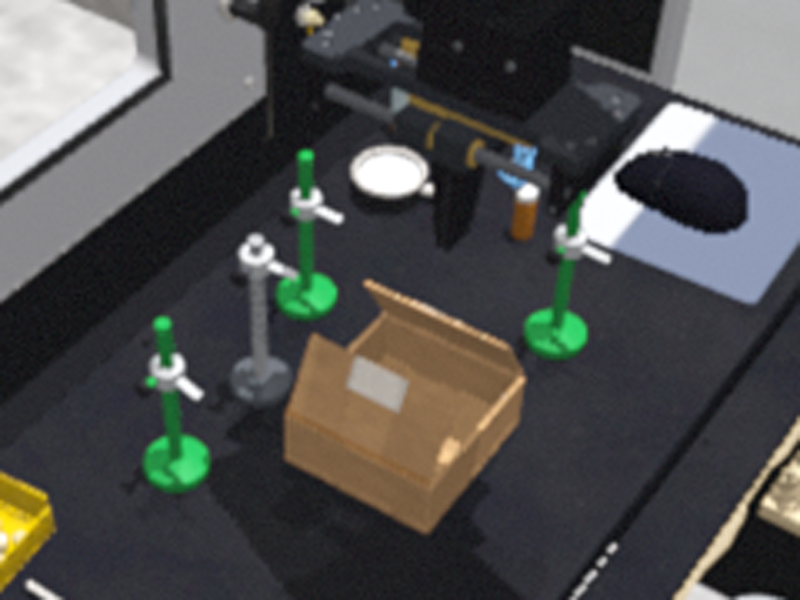

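View pics/top1.png

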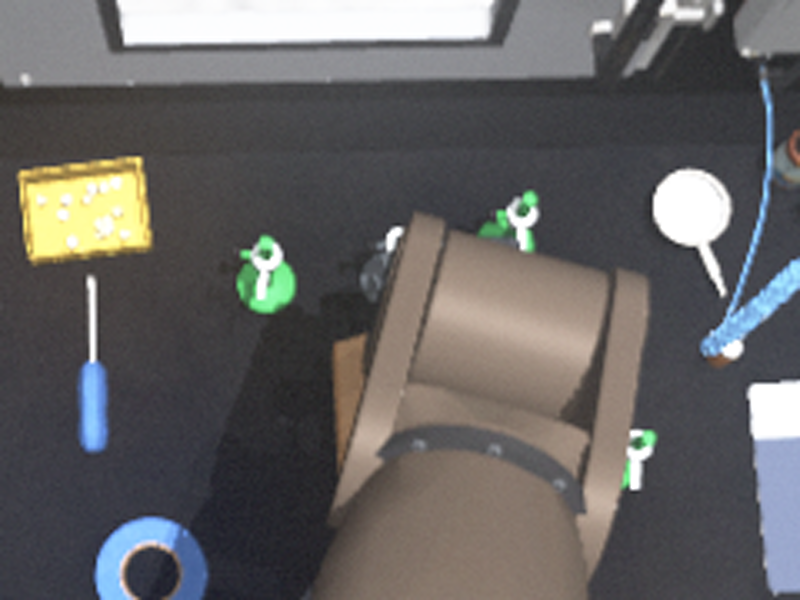

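```bash
python3 - <<'E'
from h import *
for z in (.192,.27): print((proj('scene',(.574,-.1075,z))-[230,120])*3.333, (proj('top',(.574,-.1075,z))-[230,120])*3.333)
from workcell import *
d=get_image("scene")["img"][:,:,::-1]; cv2.imwrite("pics/scene2.png",d); plan([.575,-.104,.073],90)
E
```

```text
[454.12494254 239.71228586] [443.96686806 414.53590989]
[463.90205502 134.69147207] [456.97765071 395.96743769]
t 1.75 pos [ 0.5744 -0.1077  0.201 ] yaw 89.55605117417828 F [-0.4238  0.5391 -0.5123] open 0.0004415419524042347
dp [0.0037 0.0006 0.128 ] rot [ 0.0001  0.0002 -0.0077]
```

View pics/scene2.png

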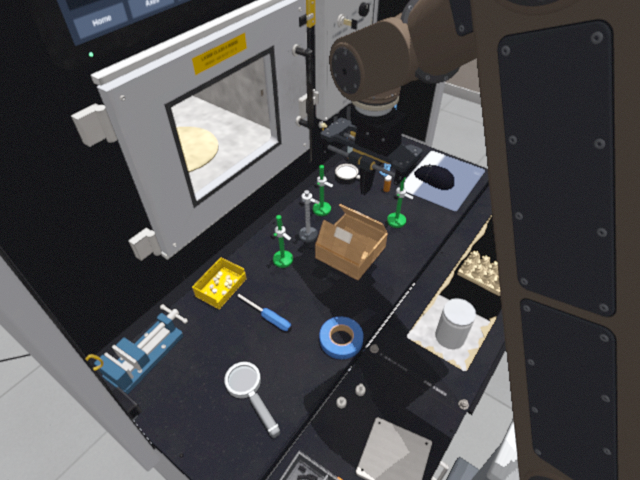

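Emit:
{"op": "drive_tool", "data": {"commands": [{"hand": 0, "dp": [0.004, 0, 0.04], "rot": [0, 0, 0]}, {"hand": 0, "dp": [0.004, 0, 0.08], "rot": [0, 0, 0]}, {"hand": 0, "dp": [0.004, 0, 0.11], "rot": [0, 0, 0]}, {"hand": 0, "dp": [0.004, 0, 0.128], "rot": [0, 0, 0]}, {"hand": 0, "dp": [0.004, 0, 0.128], "rot": [0, 0, 0]}]}}

```text
time: 2.17
position: [0.5729, -0.1029, 0.0695]
tool_rot: [-2.226, -2.21, 0.004]
ft_force: [-0.6, 0.1, 0.7]
opening: 0.0004
```

```bash
python3 - <<'E'
from h import *
plan([.575,-.179,.076],90)
from workcell import *
d=get_image("scene")["img"][:,:,::-1][120:300,230:470]
cv2.imwrite(f"pics/scene3.png",cv2.resize(d,(800,600),interpolation=cv2.INTER_CUBIC))
E
```

```text
t 2.1667 pos [ 0.5729 -0.1029  0.0695] yaw 89.5886530258931 F [-0.6256  0.0645  0.6803] open 0.000437614129565629
dp [-0.076   0.0026 -0.0067] rot [-0.0055 -0.0015 -0.0072]
```

View pics/scene3.png

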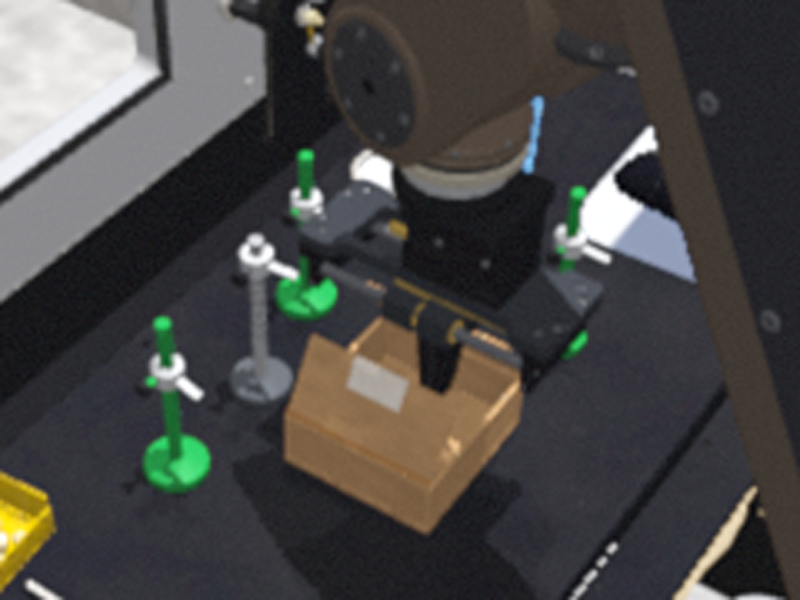

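Emit:
{"op": "drive_tool", "data": {"commands": [{"hand": 0, "dp": [-0.015, 0, -0.001], "rot": [0, 0, 0]}, {"hand": 0, "dp": [-0.03, 0, -0.002], "rot": [0, 0, 0]}, {"hand": 0, "dp": [-0.042, 0, -0.004], "rot": [0, 0, 0]}, {"hand": 0, "dp": [-0.055, 0, -0.006], "rot": [0, 0, 0]}, {"hand": 0, "dp": [-0.067, 0, -0.007], "rot": [0, 0, 0]}]}}

```text
time: 2.63
position: [0.5746, -0.1716, 0.0811]
tool_rot: [2.228, 2.213, 0.001]
ft_force: [0.7, 1.2, -1.5]
opening: 0.0005
```

Emit:
{"op": "drive_tool", "data": {"commands": [{"hand": 0, "dp": [0, 0, 0], "rot": [0, 0, 0]}, {"hand": 0, "dp": [0, 0, 0], "rot": [0, 0, 0]}]}}

```text
time: 2.8
position: [0.5744, -0.1706, 0.0802]
tool_rot: [2.229, 2.213, 0.0]
ft_force: [0.2, 0.9, 0.2]
opening: 0.0005
```

```bash
python3 - <<'E'
from h import *
plan([.575,-.102,.076],90)
from workcell import *
d=get_image("scene")["img"][:,:,::-1][120:300,230:470]
cv2.imwrite(f"pics/scene4.png",cv2.resize(d,(800,600),interpolation=cv2.INTER_CUBIC))
E
```

```text
t 2.8 pos [ 0.5744 -0.1706  0.0802] yaw 89.56729063478362 F [0.1768 0.931  0.2109] open 0.0005248422568937666
dp [0.0686 0.0001 0.0042] rot [ 0.0006  0.0004 -0.0076]
```

View pics/scene4.png

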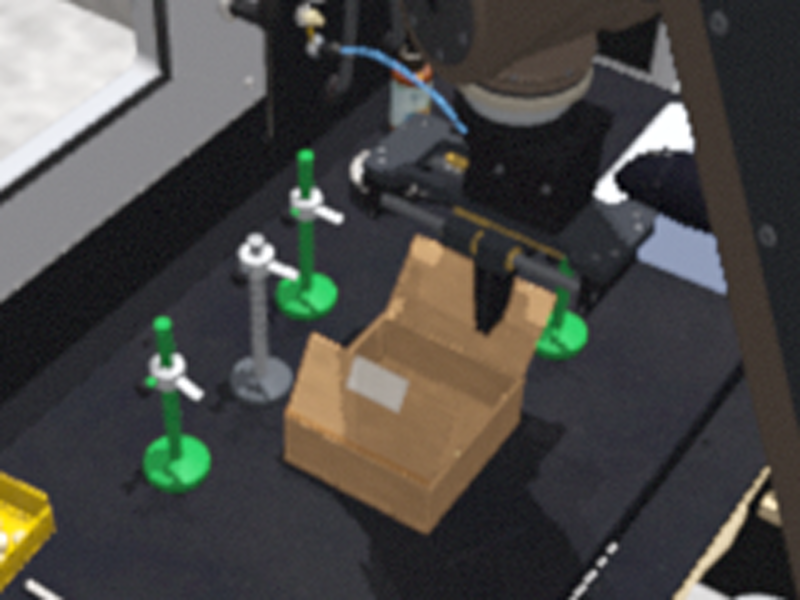

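Emit:
{"op": "drive_tool", "data": {"commands": [{"hand": 0, "dp": [0.03, 0, 0.003], "rot": [0, 0, 0]}, {"hand": 0, "dp": [0.06, 0, 0.005], "rot": [0, 0, 0]}, {"hand": 0, "dp": [0.075, 0, 0.005], "rot": [0, 0, 0]}, {"hand": 0, "dp": [0.088, 0, 0.005], "rot": [0, 0, 0]}, {"hand": 0, "dp": [0.1, 0, 0.004], "rot": [0, 0, 0]}]}}

```text
time: 3.27
position: [0.5751, -0.0685, 0.0759]
tool_rot: [2.227, 2.216, -0.0]
ft_force: [-1.2, -1.2, 0.7]
opening: 0.0005
```

Emit:
{"op": "drive_tool", "data": {"commands": [{"hand": 0, "dp": [0.012, 0, -0.001], "rot": [0, 0, 0]}, {"hand": 0, "dp": [0.024, 0, -0.003], "rot": [0, 0, 0]}, {"hand": 0, "dp": [0.036, 0, -0.004], "rot": [0, 0, 0]}, {"hand": 0, "dp": [0.036, 0, -0.004], "rot": [0, 0, 0]}]}}

```text
time: 3.6
position: [0.5754, -0.0319, 0.0803]
tool_rot: [2.227, 2.216, 0.001]
ft_force: [0.4, -0.0, 0.4]
opening: 0.0004
```

```bash
python3 - <<'E'
from h import *
plan([.55,-.06,.2],90)
from workcell import *
d=get_image("scene")["img"][:,:,::-1][120:300,230:470]
cv2.imwrite(f"pics/scene5.png",cv2.resize(d,(800,600),interpolation=cv2.INTER_CUBIC))
E
```

```text
t 3.6 pos [ 0.5754 -0.0319  0.0803] yaw 89.71984195399872 F [ 0.3857 -0.0094  0.3895] open 0.00035516458993293143
dp [-0.0282 -0.0252 -0.1197] rot [ 0.0005 -0.0001 -0.0049]
```

View pics/scene5.png

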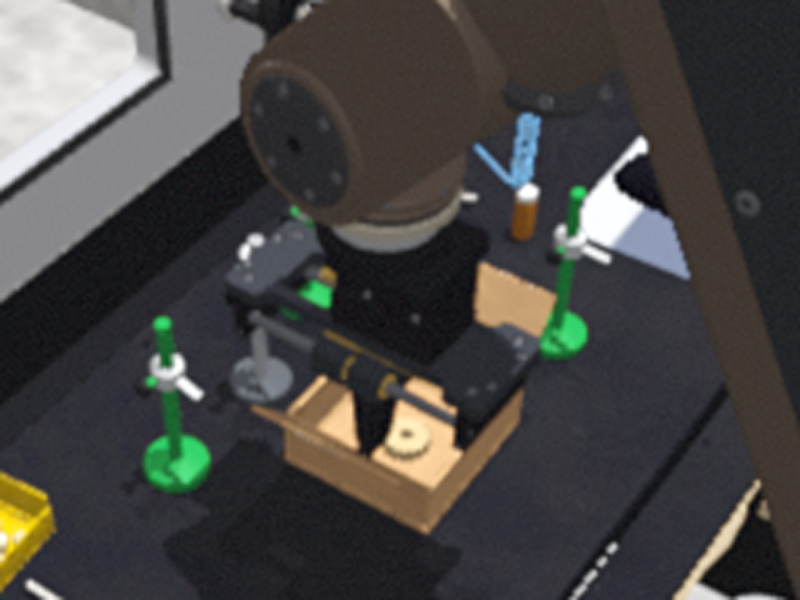

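Both flaps lean outward. I'll back off toward the centre, raise the arm and check.

Emit:
{"op": "drive_tool", "data": {"commands": [{"hand": 0, "dp": [-0.03, 0, -0.01], "rot": [0, 0, 0]}, {"hand": 0, "dp": [-0.04, 0, -0.05], "rot": [0, 0, 0]}, {"hand": 0, "dp": [-0.04, 0, -0.09], "rot": [0, 0, 0]}, {"hand": 0, "dp": [-0.04, -0.03, -0.13], "rot": [0, 0, 0]}]}}

```text
time: 3.98
position: [0.5525, -0.0751, 0.2053]
tool_rot: [2.228, 2.211, 0.003]
ft_force: [-0.3, -0.3, 0.6]
opening: 0.0002
```

```bash
python3 - <<'E'
from h import *
plan([.53,.15,.25],130)
E
```

```text
t 3.9833 pos [ 0.5525 -0.0751  0.2053] yaw 89.56545653540385 F [-0.2672 -0.2896  0.5798] open 0.00017146769669849725
dp [ 0.2249 -0.0241 -0.0449] rot [ 0.0026  0.0016 -0.7057]
```

Emit:
{"op": "drive_tool", "data": {"commands": [{"hand": 50, "dp": [0.225, -0.024, -0.02], "rot": [0, 0, -0.706]}, {"hand": 50, "dp": [0.225, -0.024, -0.02], "rot": [0, 0, -0.706]}, {"hand": 50, "dp": [0.225, -0.024, -0.02], "rot": [0, 0, -0.706]}, {"hand": 50, "dp": [0.225, -0.024, -0.02], "rot": [0, 0, -0.706]}, {"hand": 50, "dp": [0.225, -0.024, -0.02], "rot": [0, 0, -0.706]}]}}

```text
time: 4.4
position: [0.5289, 0.1342, 0.222]
tool_rot: [1.432, 2.796, 0.0]
ft_force: [0.5, 0.5, 0.3]
opening: 0.0283
```

```bash
python3 - <<'E'
from h import *
plan([.5215,.304,.15],160)
E
```

```text
t 4.4 pos [0.5289 0.1342 0.222 ] yaw 125.75587035642201 F [0.5367 0.4749 0.2942] open 0.02833255815250568
dp [0.1421 0.0932 0.072 ] rot [ 0.0003  0.0004 -0.5977]
```

Emit:
{"op": "drive_tool", "data": {"commands": [{"hand": 50, "dp": [0.142, 0.093, 0.042], "rot": [0, 0, -0.598]}, {"hand": 50, "dp": [0.142, 0.093, 0.042], "rot": [0, 0, -0.598]}, {"hand": 50, "dp": [0.142, 0.093, 0.042], "rot": [0, 0, -0.598]}, {"hand": 50, "dp": [0.142, 0.093, 0.042], "rot": [0, 0, -0.598]}, {"hand": 50, "dp": [0.142, 0.093, 0.042], "rot": [0, 0, -0.598]}]}}

```text
time: 4.82
position: [0.5216, 0.3069, 0.1778]
tool_rot: [-0.538, -3.094, 0.0]
ft_force: [0.6, -1.4, -1.0]
opening: 0.0474
```

```bash
python3 - <<'E'
from h import *
plan([.5215,.304,.15],160)
from workcell import *
for n in("scene","top"):
    d=get_image(n)["img"][:,:,::-1]; cv2.imwrite(f"pics/{n}6.png",d)
s=cv2.imread("pics/scene6.png");t=cv2.imread("pics/top6.png")
a=cv2.resize(s[195:285,300:400],(400,360),interpolation=cv2.INTER_CUBIC)
b=cv2.resize(t[200:290,310:410],(400,360),interpolation=cv2.INTER_CUBIC)
cv2.imwrite("pics/c6.png",np.hstack([a,b]))
E
```

```text
t 4.8167 pos [0.5216 0.3069 0.1778] yaw 160.25497844580676 F [ 0.5737 -1.3816 -0.9833] open 0.047446477577958036
dp [-0.0009 -0.0027  0.0278] rot [-0.0003 -0.0014  0.0045]
```

View pics/c6.png

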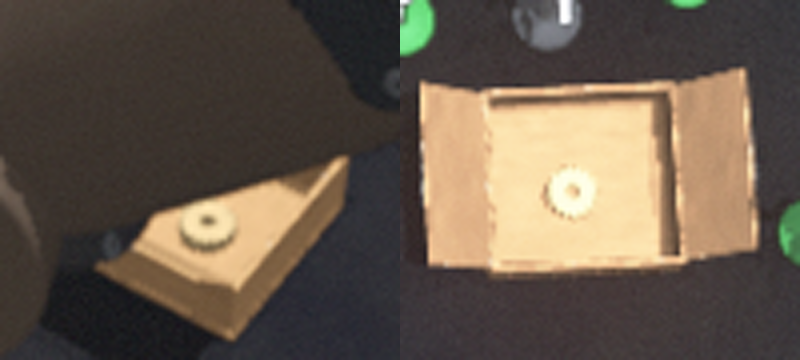

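View pics/scene6.png

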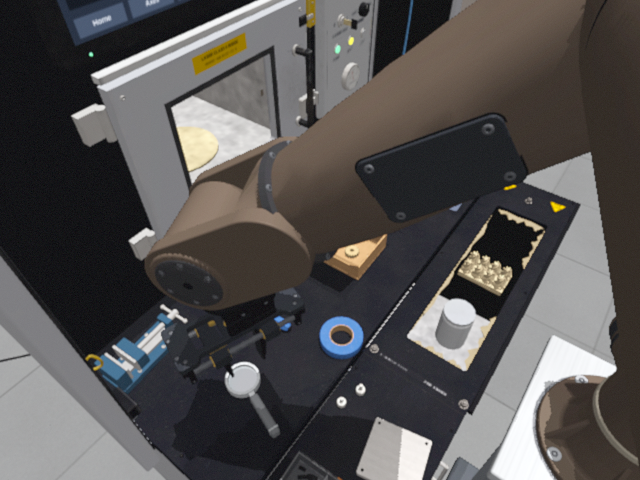

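```bash
python3 - <<'E'
from h import *
print(atz('top',(352.6,247.9),.014),atz('scene',(351.6,251.8),.014))
plan([.5215,.304,.013],160)
E
```

```text
[ 0.5917376  -0.09923227  0.014     ] [ 0.58939729 -0.09260311  0.014     ]
t 4.9167 pos [0.5221 0.304  0.1786] yaw 159.97047588533357 F [-0.0117 -0.8163 -0.7855] open 0.04752477696197661
dp [ 0.0004 -0.      0.1656] rot [-0.001  -0.001  -0.0005]
```

Emit:
{"op": "drive_tool", "data": {"commands": [{"hand": 50, "dp": [-0.001, -0.001, 0.04], "rot": [0, 0, 0]}, {"hand": 50, "dp": [-0.001, -0.001, 0.08], "rot": [0, 0, 0]}, {"hand": 50, "dp": [-0.001, -0.001, 0.11], "rot": [0, 0, 0]}, {"hand": 50, "dp": [-0.001, -0.001, 0.13], "rot": [0, 0, 0]}, {"hand": 50, "dp": [-0.001, -0.001, 0.13], "rot": [0, 0, 0]}]}}

```text
time: 5.33
position: [0.5221, 0.2989, 0.0462]
tool_rot: [-0.56, -3.086, 0.005]
ft_force: [-0.0, -0.5, -1.2]
opening: 0.0475
```

```bash
python3 - <<'E'
from h import *
plan([.5215,.304,.012],160)
from workcell import *
for n in("scene",):
    d=get_image(n)["img"][:,:,::-1]; cv2.imwrite(f"pics/{n}7.png",cv2.resize(d[290:450,150:350],(800,640))[:600])
plan([.5215,.304,.012],160)
E
```

```text
t 5.3333 pos [0.5221 0.2989 0.0462] yaw 159.4230677732114 F [-0.0326 -0.4834 -1.2395] open 0.04748037730395688
dp [0.0022 0.0047 0.0341] rot [-0.0042 -0.0041 -0.0101]
t 5.3833 pos [0.5231 0.2996 0.0485] yaw 159.46979737465549 F [0.0066 0.2074 0.7452] open 0.047620262999948426
dp [0.0029 0.0037 0.0365] rot [-0.0023 -0.0022 -0.0093]
```

View pics/scene7.png

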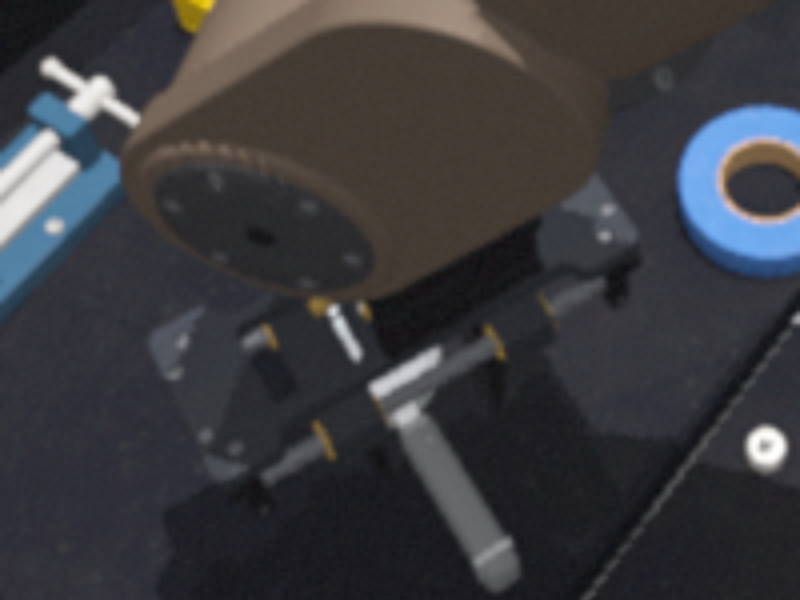

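Emit:
{"op": "drive_tool", "data": {"commands": [{"hand": 50, "dp": [0.001, 0.003, 0.015], "rot": [0, 0, 0]}, {"hand": 50, "dp": [0.001, 0.003, 0.028], "rot": [0, 0, 0]}, {"hand": 50, "dp": [0.001, 0.003, 0.034], "rot": [0, 0, 0]}, {"hand": 50, "dp": [0.001, 0.003, 0.034], "rot": [0, 0, 0]}, {"hand": 50, "dp": [0.001, 0.003, 0.034], "rot": [0, 0, 0]}]}}

```text
time: 5.8
position: [0.5235, 0.3043, 0.0161]
tool_rot: [0.554, 3.092, 0.0]
ft_force: [-0.1, 0.4, 0.8]
opening: 0.0479
```

```bash
python3 - <<'E'
from h import *
plan([.5215,.304,.011],160)
print(atz('scene',(351.6,249.3),.014))
E
```

```text
t 5.8 pos [0.5235 0.3043 0.0161] yaw 159.68795551050442 F [-0.1156  0.3565  0.7761] open 0.047904092230841674
dp [ 0.0018 -0.0009  0.0051] rot [ 0.0001  0.0003 -0.0054]
[ 0.5937 -0.0991  0.014 ]
```

Emit:
{"op": "drive_tool", "data": {"commands": [{"hand": 50, "dp": [0.001, -0.001, 0.005], "rot": [0, 0, 0]}, {"hand": 50, "dp": [0.001, -0.001, 0.005], "rot": [0, 0, 0]}, {"hand": 0, "dp": [0.001, -0.001, 0.005], "rot": [0, 0, 0]}, {"hand": 0, "dp": [0.001, -0.001, 0.005], "rot": [0, 0, 0]}, {"hand": 0, "dp": [0.001, -0.001, 0.005], "rot": [0, 0, 0]}], "grip_force": 30}}

```text
time: 6.22
position: [0.5221, 0.304, 0.0108]
tool_rot: [0.553, 3.092, 0.0]
ft_force: [0.8, 0.5, 0.5]
opening: 0.0328
```

Emit:
{"op": "drive_tool", "data": {"commands": [{"hand": 0, "dp": [0, 0, 0], "rot": [0, 0, 0]}, {"hand": 0, "dp": [0, 0, 0], "rot": [0, 0, 0]}, {"hand": 0, "dp": [0, 0, 0], "rot": [0, 0, 0]}, {"hand": 0, "dp": [0, 0, 0], "rot": [0, 0, 0]}, {"hand": 0, "dp": [0, 0, 0], "rot": [0, 0, 0]}]}}

```text
time: 6.63
position: [0.522, 0.3039, 0.0106]
tool_rot: [0.553, 3.092, -0.0]
ft_force: [-0.6, 0.3, 0.5]
opening: 0.0159
```

```bash
python3 - <<'E'
from h import *
plan([.5215,.304,.15],160)
E
```

```text
t 6.6333 pos [0.522  0.3039 0.0106] yaw 159.72614373213057 F [-0.5738  0.3486  0.4873] open 0.015939829625095228
dp [ 0.0005 -0.0001 -0.1394] rot [ 0.      0.0001 -0.0048]
```

Emit:
{"op": "drive_tool", "data": {"commands": [{"hand": 0, "dp": [0, 0, -0.015], "rot": [0, 0, 0]}, {"hand": 0, "dp": [0, 0, -0.045], "rot": [0, 0, 0]}, {"hand": 0, "dp": [0, 0, -0.08], "rot": [0, 0, 0]}, {"hand": 0, "dp": [0, 0, -0.11], "rot": [0, 0, 0]}, {"hand": 0, "dp": [0, 0, -0.135], "rot": [0, 0, 0]}]}}

```text
time: 7.05
position: [0.5221, 0.304, 0.1477]
tool_rot: [0.553, 3.092, 0.001]
ft_force: [0.2, 0.8, -1.5]
opening: 0.0159
```

Emit:
{"op": "drive_tool", "data": {"commands": [{"hand": 0, "dp": [0, 0, -0.015], "rot": [0, 0, 0]}, {"hand": 0, "dp": [0, 0, -0.015], "rot": [0, 0, 0]}, {"hand": 0, "dp": [0, 0, -0.015], "rot": [0, 0, 0]}]}}

```text
time: 7.3
position: [0.522, 0.3039, 0.1606]
tool_rot: [0.553, 3.092, 0.001]
ft_force: [-0.1, -0.0, -1.2]
opening: 0.016
```

```bash
python3 - <<'E'
from h import *
from workcell import *
for n in("scene","top"):
    d=get_image(n)["img"][:,:,::-1]; cv2.imwrite(f"pics/{n}8.png",d)
print(sense()['position'],sense()['opening'])
print(proj('scene',(.578,.2837,.155)),proj('top',(.578,.2837,.155)))
E
```

```text
[0.52143968 0.30362513 0.15907159] 0.0159942682532707
[231.58947843 337.11264901] [191.63641916 248.46432684]
```

View pics/scene8.png

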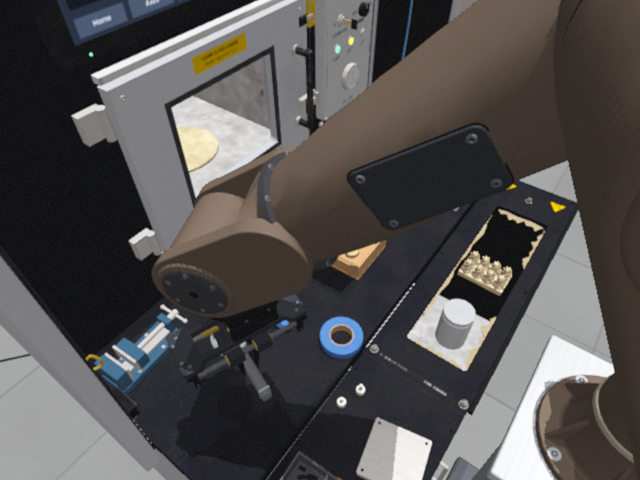

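View pics/top8.png

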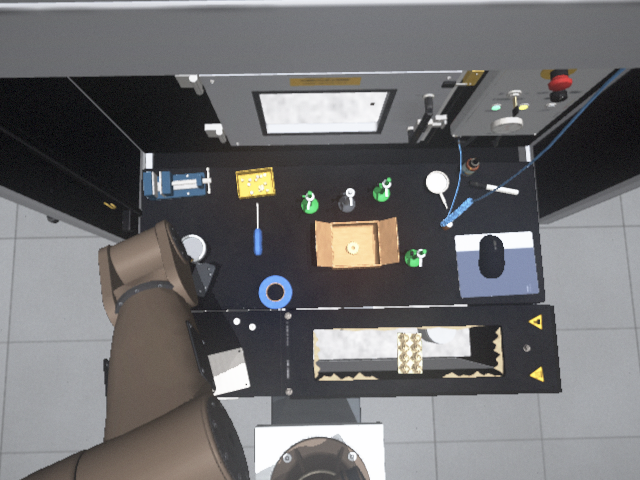

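```bash
python3 - <<'E'
import cv2,numpy as np
t=cv2.imread("pics/top0.png"); s=cv2.imread("pics/scene0.png")
a=cv2.resize(t[185:215,335:365],(400,400),interpolation=cv2.INTER_CUBIC)
b=cv2.resize(s[187:217,298:328],(400,400),interpolation=cv2.INTER_CUBIC)
cv2.imwrite("pics/c9.png",np.hstack([a,b]))
E
```

```text
(no output)
```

View pics/c9.png

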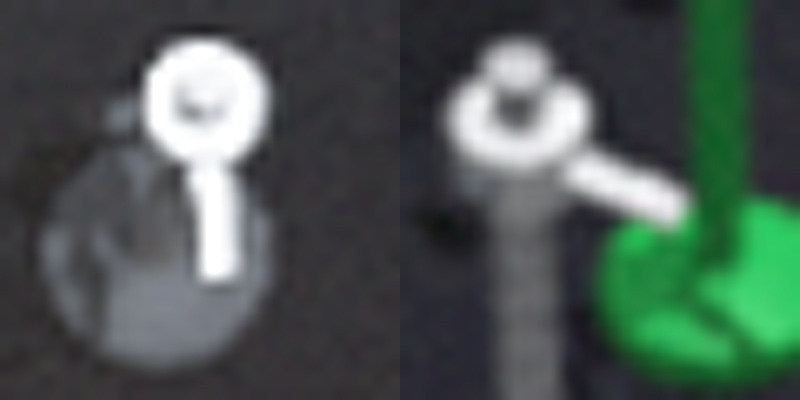

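```bash
python3 - <<'E'
from h import *
T=lambda x,y:((x+.5)/13.333-.5+335,(y+.5)/13.333-.5+185); S=lambda x,y:((x-400+.5)/13.333-.5+298,(y+.5)/13.333-.5+187)
print('tip',tri(T(218,278),S(683,208)))
print('collar top',tri(T(206,102),S(518,118)))
b=atz('top',T(155,255),.006);print('base',b)
# height of collar from scene ray only, pole xy known
for c,uv in(('scene',S(518,118)),('top',T(206,102))):
    from scipy.optimize import minimize_scalar
    r=minimize_scalar(lambda z:np.linalg.norm(proj(c,(b[0],b[1],z))-uv),bounds=(.05,.16),method='bounded');print(c,r.x,r.fun)
r=minimize_scalar(lambda z:np.linalg.norm(proj('scene',(b[0],b[1],z))-S(518,60)),bounds=(.05,.2),method='bounded');print('pole top (140)',r.x,r.fun)
E
```

```text
tip (array([ 0.6799157 , -0.0889709 ,  0.12170463]), np.float64(0.00015880669483149626))
collar top (array([ 0.71208381, -0.08718248,  0.12590731]), np.float64(0.0014559608832506981))
base [ 0.71121679 -0.08682982  0.006     ]
scene 0.12684647827207135 0.5217952730446946
top 0.12749050922945157 0.24740543709869775
pole top (140) 0.13948321259135085 0.37680020706305883
```

```bash
python3 -c "
from h import *
plan([.533,.10,.165],170)"
```

```text
t 7.4 pos [0.5214 0.3036 0.1591] yaw 159.7255453904722 F [ 0.6323 -0.2104 -1.0172] open 0.0159942682532707
dp [-0.0814 -0.187  -0.0058] rot [-0.0014 -0.0016 -0.1793]
```

Emit:
{"op": "drive_tool", "data": {"commands": [{"hand": 0, "dp": [-0.01, -0.023, -0.003], "rot": [0, 0, -0.02]}, {"hand": 0, "dp": [-0.024, -0.056, -0.006], "rot": [0, 0, -0.06]}, {"hand": 0, "dp": [-0.04, -0.09, -0.006], "rot": [0, 0, -0.1]}, {"hand": 0, "dp": [-0.055, -0.125, -0.006], "rot": [0, 0, -0.14]}, {"hand": 0, "dp": [-0.07, -0.16, -0.006], "rot": [0, 0, -0.18]}]}}

```text
time: 7.82
position: [0.5315, 0.128, 0.165]
tool_rot: [-0.268, -3.128, 0.001]
ft_force: [0.5, -0.2, -0.5]
opening: 0.0159
```

```bash
python3 -c "
from h import *
plan([.533,-.0995,.16],180)"
```

```text
t 7.8167 pos [0.5315 0.128  0.165 ] yaw 170.18676336042626 F [ 0.4583 -0.1634 -0.4893] open 0.015874608835477744
dp [-0.0403 -0.2239  0.0051] rot [-0.0006 -0.0024 -0.1713]
```

Emit:
{"op": "drive_tool", "data": {"commands": [{"hand": 0, "dp": [-0.006, -0.035, 0], "rot": [0, 0, -0.04]}, {"hand": 0, "dp": [-0.013, -0.07, 0], "rot": [0, 0, -0.08]}, {"hand": 0, "dp": [-0.019, -0.105, 0], "rot": [0, 0, -0.12]}, {"hand": 0, "dp": [-0.025, -0.14, 0], "rot": [0, 0, -0.171]}, {"hand": 0, "dp": [-0.031, -0.17, 0], "rot": [0, 0, -0.171]}]}}

```text
time: 8.23
position: [0.5325, -0.0453, 0.165]
tool_rot: [-0.0, -3.139, -0.001]
ft_force: [0.6, -0.5, -0.5]
opening: 0.0159
```

```bash
python3 -c "
from h import *
plan([.533,-.0995,.122],180)"
```

```text
t 8.2333 pos [ 0.5325 -0.0453  0.165 ] yaw 179.98872427294066 F [ 0.5896 -0.5496 -0.534 ] open 0.015881325952614277
dp [-0.0006 -0.0542  0.043 ] rot [ 0.0003 -0.0025 -0.0002]
```

Emit:
{"op": "drive_tool", "data": {"commands": [{"hand": 0, "dp": [0, -0.025, 0], "rot": [0, 0, 0]}, {"hand": 0, "dp": [0, -0.045, 0.005], "rot": [0, 0, 0]}, {"hand": 0, "dp": [0, -0.054, 0.015], "rot": [0, 0, 0]}, {"hand": 0, "dp": [0, -0.054, 0.03], "rot": [0, 0, 0]}, {"hand": 0, "dp": [0, -0.054, 0.04], "rot": [0, 0, 0]}]}}

```text
time: 8.65
position: [0.5323, -0.0972, 0.124]
tool_rot: [-0.006, -3.139, -0.001]
ft_force: [0.1, 0.6, -1.3]
opening: 0.016
```

Emit:
{"op": "drive_tool", "data": {"commands": [{"hand": 0, "dp": [0, 0, 0.003], "rot": [0, 0, 0]}, {"hand": 0, "dp": [0, 0, 0.003], "rot": [0, 0, 0]}, {"hand": 0, "dp": [0, 0, 0.003], "rot": [0, 0, 0]}, {"hand": 0, "dp": [0, 0, 0.003], "rot": [0, 0, 0]}]}}

```text
time: 8.98
position: [0.5335, -0.0968, 0.1239]
tool_rot: [0.003, 3.141, -0.0]
ft_force: [0.4, 0.7, -0.9]
opening: 0.0157
```

```bash
python3 - <<'E'
from h import *
plan([.533,-.0995,.122],180)
from workcell import *
im={}
for n in("scene","top"):
    im[n]=get_image(n)["img"][:,:,::-1].copy(); cv2.imwrite(f"pics/{n}10.png",im[n])
s,t=im['scene'],im['top']
a=cv2.resize(s[185:285,290:390],(400,400),interpolation=cv2.INTER_CUBIC)
b=cv2.resize(t[185:285,310:410],(400,400),interpolation=cv2.INTER_CUBIC)
cv2.imwrite("pics/c10.png",np.hstack([a,b]))
plan([.533,-.0995,.122],180)
print([ (proj(c,(.593,-.0995,.1275))) for c in('scene','top')])
E
```

```text
t 8.9833 pos [ 0.5335 -0.0968  0.1239] yaw 179.88438126452175 F [ 0.4132  0.6872 -0.9219] open 0.015712201606067736
dp [ 0.0005 -0.0027  0.0019] rot [-0.0002  0.0005 -0.002 ]
t 9.0833 pos [ 0.5335 -0.097   0.1241] yaw 179.8682342402381 F [-0.3419 -0.2837 -1.198 ] open 0.015612253355435477
dp [ 0.0005 -0.0025  0.0021] rot [-0.0003  0.0009 -0.0023]
[array([354.5139, 213.5903]), array([356.7007, 240.5664])]
```

View pics/c10.png

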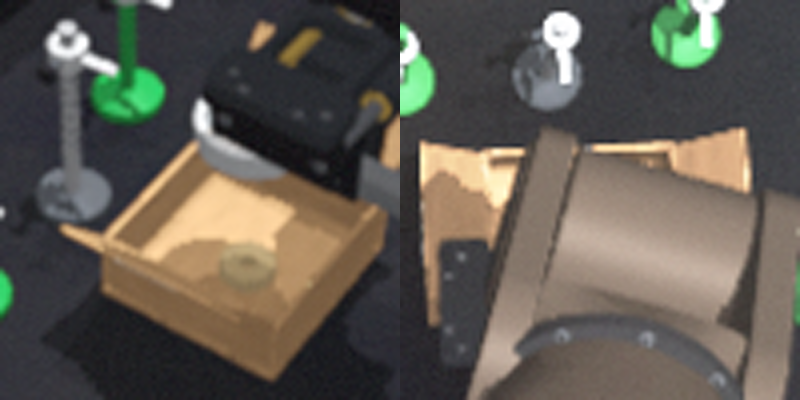

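View pics/scene10.png

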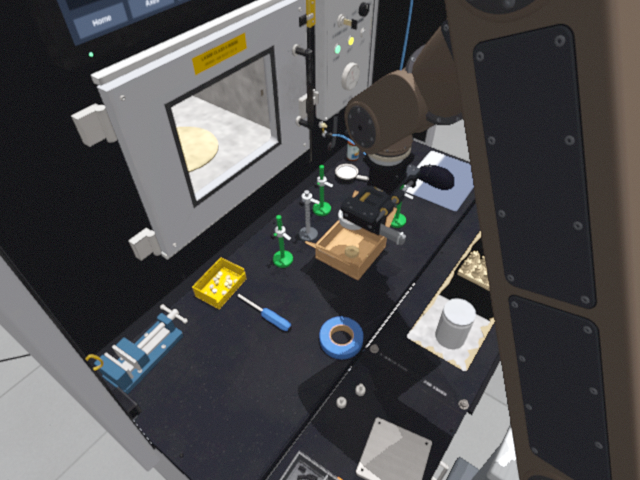

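Emit:
{"op": "drive_tool", "data": {"commands": [{"hand": 0, "dp": [0, -0.0025, 0.002], "rot": [0, 0, 0]}, {"hand": 0, "dp": [0, -0.0025, 0.002], "rot": [0, 0, 0]}, {"hand": 0, "dp": [0, -0.0025, 0.002], "rot": [0, 0, 0]}, {"hand": 0, "dp": [0, -0.0025, 0.002], "rot": [0, 0, 0]}, {"hand": 0, "dp": [0, -0.0025, 0.002], "rot": [0, 0, 0]}]}}

```text
time: 9.5
position: [0.5332, -0.0998, 0.1216]
tool_rot: [0.005, 3.141, -0.0]
ft_force: [1.0, 0.7, -1.4]
opening: 0.0158
```

```bash
python3 - <<'E'
from h import *
plan([.533,-.0995,.122],180)
from workcell import *
s=get_image("scene")["img"][:,:,::-1].copy()
p=sense()['position']; L=p+[.0597,.0003,-.0026]; print('lens',L)
k=8;x0,y0=300,180
a=cv2.resize(s[y0:y0+75,x0:x0+100],(800,600),interpolation=cv2.INTER_CUBIC)
b=a.copy()
for z,c in((.008,(0,0,255)),(-.008,(255,0,0))):
    pts=np.array([(proj('scene',L+[.032*np.cos(q),.032*np.sin(q),z])-[x0,y0]+.5)*k for q in np.linspace(0,6.28,60)])
    cv2.polylines(b,[pts.astype(np.int32)],True,c,1)
cv2.circle(b,tuple(((proj('scene',(.593,-.0993,.014))-[x0,y0]+.5)*k).astype(int)),4,(0,255,0),-1)
cv2.imwrite("pics/c11.png",b)
E
```

```text
t 9.5 pos [ 0.5332 -0.0998  0.1216] yaw 179.8330531858706 F [ 1.0075  0.6765 -1.3776] open 0.015789737032755016
dp [ 0.0002  0.0003 -0.0004] rot [-0.0001  0.0001 -0.0029]
lens [ 0.5929 -0.0995  0.119 ]
```

View pics/c11.png

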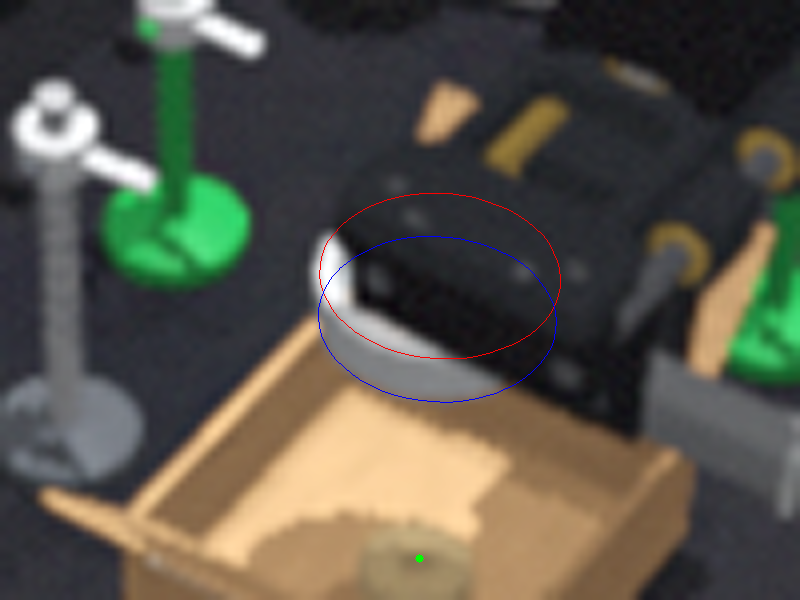

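The predicted ring matches the seen one to about 1 px. I'll hold a moment and check it's still.

Emit:
{"op": "drive_tool", "data": {"commands": [{"hand": 0, "dp": [0, 0, 0], "rot": [0, 0, 0]}, {"hand": 0, "dp": [0, 0, 0], "rot": [0, 0, 0]}, {"hand": 0, "dp": [0, 0, 0], "rot": [0, 0, 0]}, {"hand": 0, "dp": [0, 0, 0], "rot": [0, 0, 0]}, {"hand": 0, "dp": [0, 0, 0], "rot": [0, 0, 0]}]}}

```text
time: 9.97
position: [0.5332, -0.0997, 0.1216]
tool_rot: [0.004, 3.142, -0.0]
ft_force: [-0.8, 0.7, -0.4]
opening: 0.016
```

```bash
python3 - <<'E'
from h import *
from workcell import *
plan([.533,-.0995,.122],180)
print(sense()['joint_velocities']); print(sign_off())
E
```

```text
t 9.9667 pos [ 0.5332 -0.0997  0.1216] yaw 179.83756708796028 F [-0.7563  0.6821 -0.412 ] open 0.01597063621001953
dp [ 0.0002  0.0002 -0.0004] rot [-0.0001  0.     -0.0028]
[-0.0001  0.0016  0.0012  0.0011 -0.0006  0.0001]
the job is handed in; nothing more can be done
None
```

I pushed both flaps outward past upright with the closed gripper. I then gripped the large grey-handled loupe by its handle and held it over the gear. The job was handed in at about 10 s; `sign_off()` gives no verdict.

Last checks:
- **Lens position:** the lens centre is at about (0.593, -0.0995, 0.119) m. I measured the gear centre at (0.593, -0.099) m.
- **Height:** I put the pointer tip between 0.119 and 0.122 m, good to a few mm. That is inside the 8 mm allowance.
- **Level and still:** the tool pointed straight down, the joints were almost at rest (under 0.002 rad/s), and the fingers were closed to 16 mm on the handle with a 30 N grip.
- **Ring seen in the camera:** the expected outline of the lens ring fits the picture to about 1 px, or 1–2 mm. The top camera could not see the lens in the final pose because the arm hid it.
- **Flaps:** both looked well past upright in the pictures. I judged the right one at about 2.0 rad or more and the left at about 2.3. These are from images and geometry, not joint readings.
- **Other things:** the gear, stand and tape roll showed no movement in the pictures, and I saw no sign of the hex driver or vial moving.

One reading disagreed: my first scene-camera fix on the gear was about 7 mm off because I had picked the wrong pixel. After I corrected it, the two cameras agreed within about 2 mm.

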